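# Put the loose batteries away by size

### The job

Pick out the five loose batteries standing among the other things on the desk and put them away in the battery organiser, each upright in the one free place of the holder for its own size. Seat each one fully home on the bottom, so that the white band at its foot is out of sight, and let go of it.

Things in the scene. Friction and masses are not known exactly. Their poses are not given: they have to be found in the camera images.
- aaa_mid (a point): centre, half-way up, of the loose smallest round battery (AAA), 10.5 mm across and 44.5 mm tall; blue with a white band on the lowest 13.5 mm, standing upright on the desk; z points up along it
- aa_mid (a point): centre, half-way up, of the loose slim round battery (AA), 15 mm across and 50 mm tall; blue with a white band on the lowest 13.5 mm, standing upright on the desk; z points up along it
- c_mid (a point): centre, half-way up, of the loose stout round battery (C), 26 mm across and 50 mm tall; blue with a white band on the lowest 13.5 mm, standing upright on the desk; z points up along it
- d_mid (a point): centre, half-way up, of the loose largest round battery (D), 34 mm across and 61 mm tall; blue with a white band on the lowest 13.5 mm, standing upright on the desk; z points up along it
- nine_mid (a point): centre, half-way up, of the loose rectangular 9-volt block battery with two snap studs on top, 17.5 mm (its x) by 26.5 mm (its y), 48.5 mm tall with the studs (body 45.5 mm); blue with a white band on the lowest 13.5 mm, standing upright on the desk; z points up along it. Its two ends and faces may go either way round
- aaa_bore (a point): mouth centre, at the top face, of the one free place in the AAA holder: round bore 14.5 mm across, 18 mm deep to a flat floor, mouth flared by a 4 mm 45 degree lead-in. Holder: fixed grey block 90 mm (x) by 60 mm (y), top 26 mm above the desk, its other places full: four AAA, nearest 31 mm off in +x. x, y along the block, z up; free place on its middle line, 20 mm to -x of its centre. Blocks stand parallel, 2 mm apart
- aa_bore (a point): mouth centre, at the top face, of the one free place in the AA holder: round bore 20 mm across, 18 mm deep to a flat floor, mouth flared by a 4 mm 45 degree lead-in. Holder: fixed grey block 90 mm (x) by 60 mm (y), top 26 mm above the desk, its other places full: four AA, nearest 31 mm off in +x. x, y along the block, z up; free place on its middle line, 20 mm to -x of its centre. Blocks stand parallel, 2 mm apart
- c_bore (a point): mouth centre, at the top face, of the one free place in the C holder: round bore 31 mm across, 18 mm deep to a flat floor, mouth flared by a 4 mm 45 degree lead-in. Holder: fixed grey block 90 mm (x) by 60 mm (y), top 26 mm above the desk, its other places full: one C, 40 mm off in +x. x, y along the block, z up; free place on its middle line, 20 mm to -x of its centre. Blocks stand parallel, 2 mm apart
- d_bore (a point): mouth centre, at the top face, of the one free place in the D holder: round bore 39 mm across, 18 mm deep to a flat floor, mouth flared by a 4 mm 45 degree lead-in. Holder: fixed grey block 90 mm (x) by 60 mm (y), top 26 mm above the desk, its other places full: one D, 42 mm off in +x. x, y along the block, z up; free place on its middle line, 20 mm to -x of its centre. Blocks stand parallel, 2 mm apart
- nine_bore (a point): mouth centre, at the top face, of the one free place in the 9 V holder: rectangular pocket 22.5 mm (x) by 31.5 mm (y), 18 mm deep to a flat floor, mouth flared by a 4 mm 45 degree lead-in. Holder: fixed grey block 90 mm (x) by 60 mm (y), top 26 mm above the desk, its other places full: two 9 V, nearest 27 mm off in +x. x, y along the block, z up; free place on its middle line, 20 mm to -x of its centre. Blocks stand parallel, 2 mm apart
There are look-alikes about, which are no part of the job. Leave any orange look-alike of the part that bears nine_mid alone.

How it is judged (in metres and radians):
At the end, for the whole second after the job is handed in: Each of the five loose batteries (AAA, AA, C, D, 9 V) stands in the free place of its own holder: its centre within 6 mm of the place's axis, its foot within 3 mm of the floor, upright within 0.15 rad, released and at rest (under 0.02 m/s) (horizontal distance between aaa_mid and aaa_bore below 0.006 m and z of aaa_mid in the frame of aaa_bore below 0.00725 m and angle between each of aaa_mid, aa_mid, c_mid, d_mid, nine_mid's own z axis and vertical below 0.15 rad and linear speed of each of cell_aaa, cell_aa, cell_c, cell_d, cell_nine below 0.02 m/s and horizontal distance between aa_mid and aa_bore below 0.006 m and z of aa_mid in the frame of aa_bore below 0.01 m and horizontal distance between c_mid and c_bore below 0.006 m and z of c_mid in the frame of c_bore below 0.01 m and horizontal distance between d_mid and d_bore below 0.006 m and z of d_mid in the frame of d_bore below 0.0156 m and horizontal distance between nine_mid and nine_bore below 0.006 m and z of nine_mid in the frame of nine_bore below 0.00925 m); the robot touches nothing.
It also fails if it takes over 152 s, if anything falls off the work surface, if the arm or the gripper's body presses on something with over 40 N, if the wrist force passes 120 N, or if a joint passes its speed limit or range.

### The arm

A 7-joint arm with a two-finger parallel gripper is mounted at the origin on a cart in front of the work surface, level with it; the furniture and walls round the work are solid. World frame = base frame: x ahead of the robot, y to its left, z up, the work surface at z = 0. Lengths are in mm, angles in rad, forces in N, time in s.
With the tool pointing down it reaches from about 400 to 900 mm from the base axis. Payload 5.6 kg.
Tool frame: the origin (TCP) lies midway between the tips of the shut fingers; the grasp point (between the pads) lies 19 mm behind it; z points along the fingers, y is the line along which they close (so a half turn about z gives the same grasp; the last joint's range is limited). The gripper opens to 92 mm and grips with 3 to 60 N. Pads are 20 mm wide; open, the fingers measure 128 mm over their backs; the gripper's body (75 mm by 189 mm) begins 69 mm behind the grasp point.
Start: joints at [-1.307, 0.468, -0.012, 1.603, 0.006, 1.071, -0.056], TCP at [196.348, 619.642, 214.592] pointing down, gripper open.
Joint ranges: [-2.53, 2.53], [-0.31, 2.02], [-1.57, 1.55], [0.28, 2.44], [-1.29, 4.43], [0.15, 1.84], [-2.92, 2.92]. Speed limits (rad/s): [2.57, 2.57, 3.14, 3.14, 3.14, 3.14, 3.14].

### API

Orientations are given as a rotation vector (axis times angle).
In Python, from cell import robot, grip, kin, viewer gives the robot as it stands. Calls block until the motion is done:
- robot.movep(position, orientation): joint-space move of the TCP to a pose.
- robot.servo_line(position, feed=150, rotation=None): straight line of the TCP; rotation=None keeps the orientation; feed is the mean speed in mm/s.
- robot.goto_joints(angles): joint-space move.
- grip(opening, newtons=None): opening from 0.0 (shut) to 1.0 (fully open); newtons is the grip in N (None keeps the last); returns when the fingers have stopped.
- robot.hold(seconds).
- kin.ik(position, orientation): joint angles nearest the present ones, or None.
- robot.observe(): the state.
- viewer.read_camera(name): name is "side" or "top"; returns the picture (400x640x3 uint8, red, green, blue); there is no depth.
- viewer.camera_info(name): a dict with "camera_matrix" (3x3 intrinsics, pixels), "R" (3x3) and "t" (3): a world point X has camera coordinates R X + t. Camera axes: x right, y down, z forward; pixel columns grow to the right and rows downward; lengths in mm; the calibration is good to about 2 mm. A picture is of the moment at which its call begins. camera_info takes no time and is no camera call.
A pose or a line that the arm cannot do raises robot.IKError and nothing moves.
- robot.job_done(): hands the job in, once; it reports no verdict.
Trained networks look in the newest picture that a camera, given by its name, has taken for a name from the list of things; names that differ only in an ending like _2 or _b are one class to them, and where a whole thing is asked for, a point or a joint stands for the part that bears it (a point fixed in the world has none). Each returns a list of dicts, best first, with "confidence" (0 to 1); they miss things now and then, are a little off and sometimes report something else, mostly with a low value. They report only what shows in the picture. A call takes as long as a camera call. They do not tell look-alikes from the thing itself.
- viewer.silhouettes(name, camera): "mask" (400x640 bool, what is visible of it).
- viewer.pinpoint(name, camera): "at" ([x, y, z] in mm, in the coordinates of the camera as it stood for that picture, good to about 4 mm: a listed point, or the origin of a listed thing).
The state is a dict: "t": time; "joints": joint angles; "joint_velocities": joint speeds; "joint_torque": joint torques, N m; "tcp_pos": TCP position; "tcp_rot": TCP orientation; "contact_force": force on the tool from outside, world axes, zero at the start; "wrist_torque": the same for the moment, N m; "grip_width": opening from 0.0 (shut) to 1.0 (fully open).
Only numpy, scipy, OpenCV 4.12 (cv2) and the standard library are available. Lean on these libraries where they do the work, as an engineer would, in place of code of your own. Each camera call takes 0.05 s, during which the arm holds its last target. There are 200 camera calls.

## Working session

There is one attempt and no reset: what is moved stays moved. The work goes in short steps, each a Python script; the robot and the scene stay as the last script left them, time stands still between calls to the robot, and variables do not carry over. Pictures are saved under pics/ and viewed, on a budget of 14 in all, crops included, one or two more only if the job needs it, and the job is handed in when it is done.

```bash
ls; mkdir -p pics
python3 - <<'E'
from cell import robot, grip, kin, viewer
import cv2,numpy as np
for c in("top","side"):
    im=viewer.read_camera(c); cv2.imwrite(f"pics/{c}0.png",im[:,:,::-1])
    i=viewer.camera_info(c); K,R,t=[np.array(i[k]) for k in("camera_matrix","R","t")]
    print(c,K.round(1).tolist(),(-R.T@t).round(0),R.round(2).tolist())
    for n in("aaa","aa","c","d","nine"):
        for s in("_mid","_bore"):
            for d in viewer.pinpoint(n+s,c)[:4]:
                p=np.array(d["at"]); q=K@p
                print(n+s,round(d["confidence"],2),(R.T@(p-t)).round(0),(q[:2]/q[2]).round(0))
print(robot.observe()["t"])
E
```

```text
pics
top [[362.4, 0.0, 320.7], [0.0, 362.4, 203.0], [0.0, 0.0, 1.0]] [448. -80. 916.] [[-0.03, -1.0, 0.01], [-0.99, 0.03, -0.1], [0.1, -0.01, -0.99]]
aaa_mid 0.22 [ 541. -285.   24.] [398. 200.]
aaa_bore 0.69 [ 544. -285.   23.] [398. 198.]
aa_mid 0.54 [481. 154.  28.] [220. 228.]
aa_bore 0.74 [ 452. -226.   26.] [376. 236.]
aa_bore 0.71 [ 539. -223.   27.] [373. 201.]
c_mid 0.64 [606. 158.  27.] [219. 178.]
c_bore 0.63 [ 449. -169.   27.] [353. 238.]
c_bore 0.58 [ 540. -160.   27.] [348. 201.]
d_mid 0.59 [595. -17.  34.] [289. 180.]
d_bore 0.73 [ 449. -167.   28.] [352. 238.]
d_bore 0.38 [602. 159.  27.] [218. 179.]
nine_mid 0.54 [525. -57.  25.] [306. 209.]
nine_mid 0.41 [600.  58.  21.] [259. 180.]
nine_bore 0.93 [ 540. -221.   30.] [373. 201.]
side [[423.0, 0.0, 318.9], [0.0, 423.0, 199.2], [0.0, 0.0, 1.0]] [289. 700. 369.] [[-0.96, -0.27, -0.01], [-0.08, 0.33, -0.94], [0.26, -0.9, -0.34]]
aaa_mid 0.69 [461. -15.  24.] [334. 236.]
aaa_bore 0.51 [ 543. -285.   27.] [328. 188.]
aa_bore 0.73 [476. 153.  25.] [300. 279.]
aa_bore 0.55 [ 448. -226.   30.] [361. 198.]
aa_bore 0.23 [599.  61.  24.] [251. 246.]
c_mid 0.58 [606. 166.  21.] [221. 275.]
c_mid 0.26 [458. -19.  24.] [336. 235.]
c_bore 0.95 [ 540. -165.   28.] [316. 204.]
d_mid 0.66 [597. -10.  30.] [267. 227.]
d_bore 0.97 [ 448. -164.   26.] [356. 209.]
nine_mid 0.86 [596.  62.  21.] [253. 247.]
nine_mid 0.66 [523. -56.  22.] [310. 226.]
nine_mid 0.38 [ 542. -286.   25.] [328. 188.]
nine_bore 0.85 [ 539. -226.   22.] [323. 198.]
nine_bore 0.57 [594. -11.  30.] [269. 227.]
1.1
```

Run:
```python
import cv2
a=cv2.imread("pics/top0.png"); cv2.imwrite("pics/t1.png",cv2.resize(a[120:300,180:440],None,fx=3,fy=3,interpolation=2))
a=cv2.imread("pics/side0.png"); cv2.imwrite("pics/s1.png",cv2.resize(a[150:310,180:440],None,fx=3,fy=3,interpolation=2))
```

```text
(no output)
```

View pics/t1.png

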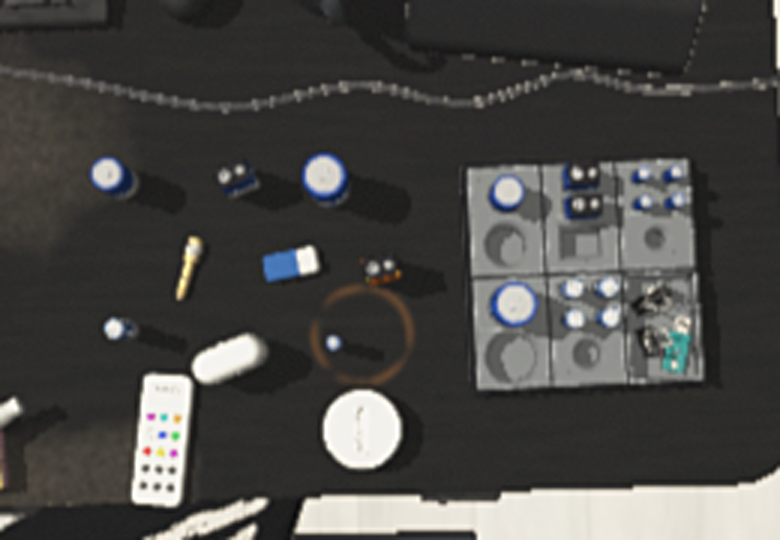

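View pics/s1.png

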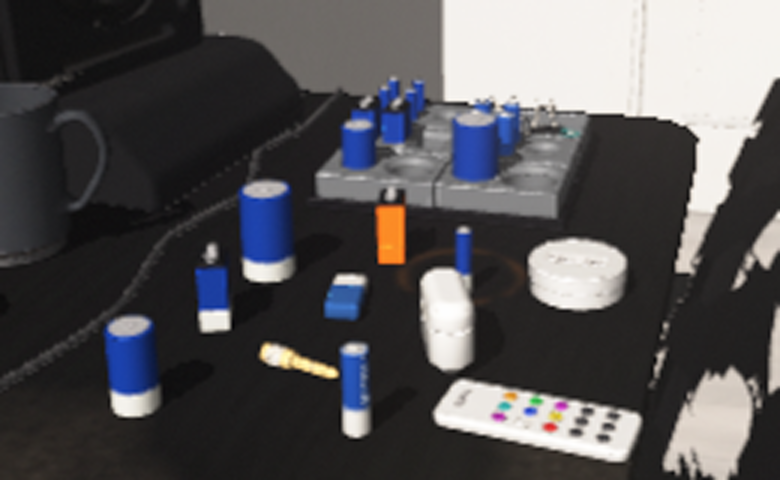

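View pics/top0.png

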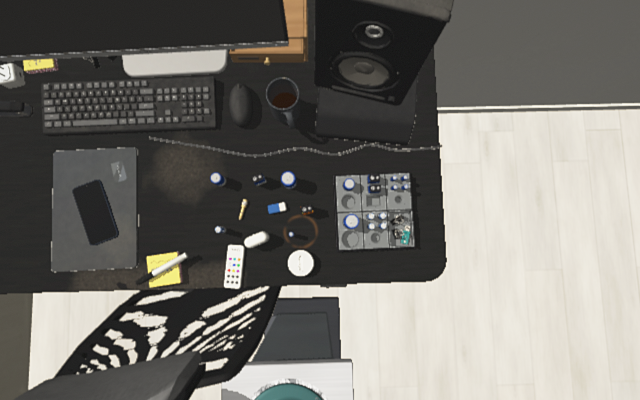

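The top crop shows the five blue cells: C (110,176), 9 V (236,180), D (325,178), AA (118,328), AAA (333,343). The orange 9 V sits at (380,270). The holders run C, 9 V, AAA along the back row and D, AA along the front, with a junk tray in the corner. Next I'll fit the poses with both views.

```bash
cat > fit.py <<'E'
from cell import viewer
import cv2,numpy as np
from scipy.optimize import minimize, least_squares
CAM={}
for c in("top","side"):
    i=viewer.camera_info(c); CAM[c]=[np.array(i[k],float) for k in("camera_matrix","R","t")]
def proj(c,P):
    K,R,t=CAM[c]; q=(np.atleast_2d(P)@R.T+t)@K.T; return q[:,:2]/q[:,2:]
def ring(n,size):
    if n=="nine": return np.array([[1,1],[1,-1],[-1,-1],[-1,1]])*[8.75,13.25]
    a=np.linspace(0,2*np.pi,40); return size/2*np.c_[np.cos(a),np.sin(a)]
SIZE=dict(aaa=(10.5,44.5),aa=(15,50),c=(26,50),d=(34,61),nine=(17.5,45.5))
def model(n,p,c,z0=0):
    s,h=SIZE[n]; a=p[2] if len(p)>2 else 0
    r=ring(n,s)@np.array([[np.cos(a),np.sin(a)],[-np.sin(a),np.cos(a)]])+p[:2]
    P=np.vstack([np.c_[r,0*r[:,:1]+z0],np.c_[r,0*r[:,:1]+z0+h]])
    return proj(c,P)
def hullmask(pts,S=8):
    m=np.zeros((400*S//4,640*S//4),np.uint8) # placeholder size, ROI handled by caller
    return m
def cost(n,p,masks,S=6):
    tot=0
    for c,(m,x0,y0) in masks.items():
        pts=(model(n,p,c)-[x0,y0]+.5)*S
        h=cv2.convexHull(pts.astype(np.float32)); r=np.zeros((m.shape[0]*S,m.shape[1]*S),np.uint8)
        cv2.fillConvexPoly(r,np.round(h*16).astype(np.int32),255,shift=4)
        r=cv2.resize(r,(m.shape[1],m.shape[0]),interpolation=cv2.INTER_AREA)/255.
        tot+=np.abs(r-m).sum()/m.sum()
    return tot
E
sed -i '/^def hullmask/,/return m$/d' fit.py
cat > run1.py <<'E'
from fit import *
guess=dict(aaa=(461,-15),aa=(479,153),c=(606,162),d=(596,-13),nine=(599,60))
ims={c:viewer.read_camera(c) for c in CAM}
for n,g in guess.items():
    masks={}
    for c in CAM:
        best=None
        u=proj(c,[*g,SIZE[n][1]/2])[0]
        for d in viewer.silhouettes(n+"_mid",c):
            ys,xs=np.nonzero(d["mask"]); e=np.hypot(xs.mean()-u[0],ys.mean()-u[1])
            if e<10 and (best is None or e<best[0]): best=(e,d)
        if best is None: print(n,c,"missed"); continue
        x0,y0=(u-35).astype(int); masks[c]=(best[1]["mask"][y0:y0+70,x0:x0+70].astype(float),x0,y0)
    if not masks: continue
    for ms in [masks]+([{c:masks[c]} for c in masks] if len(masks)>1 else []):
        res=[]
        for a in (np.arange(-1.5,1.6,.25) if n=="nine" else [None]):
            x=list(g)+([a] if a is not None else [])
            sx=np.array([x]+[np.array(x)+np.eye(len(x))[k]*(.15 if k==2 else 8) for k in range(len(x))])
            r=minimize(lambda p:cost(n,p,ms),x,method="Nelder-Mead",options=dict(initial_simplex=sx,maxfev=150)); res.append((r.fun,r.x.round(2)))
        res.sort(key=lambda t:t[0]); print(n,list(ms),[(round(f,3),x) for f,x in res[:3]])
cor=np.array([[467,168],[690,158],[704,381],[478,391]])/3+[180-1/3,120-1/3]
# array: block x: +-91, y +-92 ; corners TL(+x,+y) TR(+x,-y) BR BL
L=np.array([[91,92],[91,-92],[-91,-92],[-91,92]])
def W(p,L): 
    c,s=np.cos(p[2]),np.sin(p[2]); return np.c_[L@np.array([[c,s],[-s,c]])+p[:2],np.full(len(L),26.)]
r=least_squares(lambda p:(proj("top",W(p,L))-cor).ravel(),[510,-224,0]); print(r.x,r.fun.round(1))
B=dict(c=(26,62),nine=(26,0),aaa=(26,-62),d=(-66,62),aa=(-66,0))
for k,v in B.items(): print(k,W(r.x,np.array([v],float)).round(1))
for n,g in guess.items(): # crop
    pass
u=proj("top",[599,60,25])[0].astype(int); v=proj("side",[599,60,25])[0].astype(int)
a=[cv2.resize(ims[c][q[1]-20:q[1]+20,q[0]-20:q[0]+20],(390,390),interpolation=0) for c,q in(("top",u),("side",v))]
cv2.imwrite("pics/nine.png",np.hstack(a)[:,:,::-1])
E
python3 run1.py
```

```text
aaa top missed
aaa ['side'] [(np.float64(0.425), array([465.58, -26.94]))]
aa ['top', 'side'] [(np.float64(0.52), array([477.84, 154.86]))]
aa ['top'] [(np.float64(0.147), array([477.82, 155.27]))]
aa ['side'] [(np.float64(0.353), array([479.48, 150.42]))]
c ['top', 'side'] [(np.float64(0.209), array([603.1 , 161.43]))]
c ['top'] [(np.float64(0.099), array([602.46, 160.82]))]
c ['side'] [(np.float64(0.081), array([602.89, 162.58]))]
d ['top', 'side'] [(np.float64(0.267), array([595.15, -12.46]))]
d ['top'] [(np.float64(0.144), array([593.27, -12.73]))]
d ['side'] [(np.float64(0.104), array([596.61, -15.16]))]
nine top missed
nine ['side'] [(np.float64(0.169), array([6.0237e+02, 5.7430e+01, 4.3000e-01])), (np.float64(0.169), array([6.0248e+02, 5.7410e+01, 4.3000e-01])), (np.float64(0.169), array([6.0272e+02, 5.7520e+01, 4.8000e-01]))]
[ 5.14659844e+02 -2.25283256e+02  1.65568876e-02] [ 0.3  0.3 -0.4  0.6 -0.1 -0.4  0.2 -0.4]
c [[ 539.6 -162.9   26. ]]
nine [[ 540.7 -224.9   26. ]]
aaa [[ 541.7 -286.8   26. ]]
d [[ 447.6 -164.4   26. ]]
aa [[ 448.7 -226.4   26. ]]
```

View pics/nine.png

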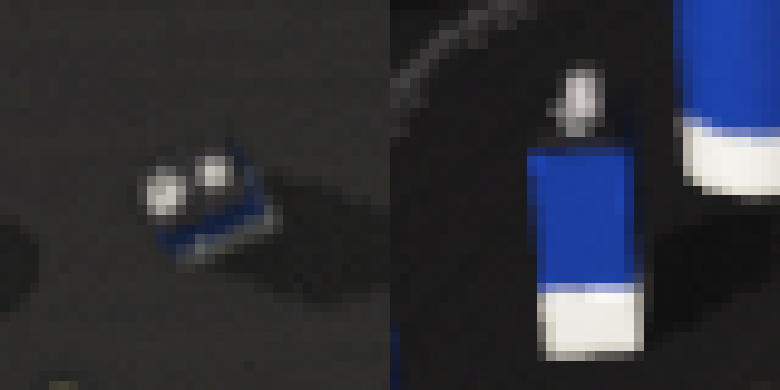

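The 9 V crop shows the studs at about (165,190) and (215,170), which gives a yaw near +0.4 rad and agrees with the fit. I'll locate the AAA, AA and 9 V tops from pixels and check IK.

```bash
cat > run2.py <<'E'
from fit import *
from cell import robot,kin
from scipy.spatial.transform import Rotation as Ro
def back(c,u,z):
    K,R,t=CAM[c]; o=-R.T@t; d=R.T@np.linalg.solve(K,[*u,1]); return (o+d*(z-o[2])/d[2]).round(1)
im=viewer.read_camera("top").astype(float)
def top(g,z,w=4):   # brightness centroid of the white/metal end
    u=proj("top",[*g,z])[0].round().astype(int); r=im[u[1]-w:u[1]+w+1,u[0]-w:u[0]+w+1].min(2)
    k=np.clip(r-np.median(r)-15,0,None); yy,xx=np.mgrid[-w:w+1,-w:w+1]
    return back("top",(u[0]+(k*xx).sum()/k.sum(),u[1]+(k*yy).sum()/k.sum()),z)
print("aaa",top((461,-17),44.5),"aa",top((478,154),50),"c",top((603,161.5),50,8),"d",top((595,-13),61,8),"nine",top((600,60),48.5,5))
im=viewer.read_camera("side")
hsv=cv2.cvtColor(im,cv2.COLOR_RGB2HSV)
for n,g in dict(aaa=(461,-17),aa=(478,154),d=(595,-13),c=(603,161.5),nine=(600,60)).items():
    u=proj("side",[*g,13.5])[0]; l=proj("side",[*g,SIZE[n][1]])[0]
    ys=range(int(l[1])+4,int(u[1])-3); cs=[]
    for y in ys:
        xs=[x for x in range(int(u[0])-14,int(u[0])+15) if hsv[y,x,1]>130 and 105<hsv[y,x,0]<130]
        if xs: cs.append((np.mean(xs),y,len(xs)))
    # column of axis expected vs seen
    cs=np.array(cs); ax=[np.interp(y,[l[1],u[1]],[l[0],u[0]]) for y in cs[:,1]]
    print(n,"side col offset px",(cs[:,0]-ax).mean().round(2),"width",cs[:,2].mean().round(1))
for yaw in(0,.4,np.pi):
    rot=(Ro.from_euler("z",yaw)*Ro.from_euler("x",np.pi)).as_rotvec()
    for p in([461,-17,26],[600,60,26],[541,-286,34],[448,-165,160]): 
        q=kin.ik(p,rot); print(yaw,p,None if q is None else np.round(q,2))
o=robot.observe(); print(o["tcp_rot"],o["contact_force"],o["t"])
E
python3 run2.py
```

```text
aaa [463.5 -18.4  44.5] aa [479.  154.5  50. ] c [603.7 160.4  50. ] d [596.4 -14.4  61. ] nine [600.8  61.7  48.5]
aaa side col offset px -0.69 width 5.0
aa side col offset px -1.32 width 7.3
d side col offset px -0.16 width 17.4
c side col offset px 0.2 width 16.5
nine side col offset px -0.38 width 9.9
0 [461, -17, 26] [-0.61  0.56  0.71  2.21 -0.67  0.59 -0.97]
0 [600, 60, 26] [-0.6   0.71  0.6   1.87 -0.57  0.74 -1.25]
0 [541, -286, 34] [-0.28  0.93  1.06  1.86 -0.98  0.99 -0.35]
0 [448, -165, 160] [-0.52  0.35  0.97  2.11 -0.38  0.86 -0.9 ]
0.4 [461, -17, 26] [-0.47  0.51  0.53  2.2  -0.5   0.54 -0.73]
0.4 [600, 60, 26] [-0.64  0.73  0.66  1.87 -0.63  0.76 -0.8 ]
0.4 [541, -286, 34] [-0.25  0.88  1.    1.86 -0.93  0.95  0.01]
0.4 [448, -165, 160] [-0.47  0.33  0.9   2.11 -0.34  0.86 -0.54]
3.141592653589793 [461, -17, 26] [-0.24  0.47  0.25  2.19 -0.23  0.5   1.75]
3.141592653589793 [600, 60, 26] [-0.27  0.64  0.15  1.85 -0.15  0.67  1.54]
3.141592653589793 [541, -286, 34] [ 0.09  0.67  0.46  1.84 -0.43  0.73  2.36]
3.141592653589793 [448, -165, 160] [-0.35  0.29  0.75  2.1  -0.27  0.84  2.13]
[4.80111939e-01 3.10462266e+00 1.20599468e-04] [-0.2836401  -0.44124049  0.15226425] 1.8
```

```bash
cat > pp.py <<'E'
from cell import robot, grip, kin, viewer
import numpy as np
from scipy.spatial.transform import Rotation as Ro
CELL=dict(aaa=(462.5,-17.5,0),aa=(479.5,153.8,0),c=(603.5,161,0),d=(596,-13.5,0),nine=(600.5,60.7,.41))
BORE=dict(c=(539.8,-163),nine=(540.5,-224.7),aaa=(542,-286.2),d=(447.9,-164.8),aa=(449.2,-226.3))
W=dict(aaa=10.5,aa=15,c=26,d=34,nine=26.5)
rv=lambda a:(Ro.from_euler("z",a)*Ro.from_euler("x",np.pi)).as_rotvec()
UP,H=135,26
def pick(n,force=20):
    x,y,a=CELL[n]
    robot.movep([x,y,UP],rv(a)); grip((W[n]+16)/92,force)
    robot.servo_line([x,y,H],feed=150); grip(max(0,(W[n]-8)/92),force)
    w=robot.observe()["grip_width"]*92; robot.servo_line([x,y,UP],feed=150)
    print(n,"width",round(w,1),"lifted",round(robot.observe()["grip_width"]*92,1))
    return robot.observe()["grip_width"]*92>W[n]-3
def place(n):
    x,y=BORE[n]; robot.movep([x,y,UP],rv(.0166)); robot.servo_line([x,y,56],feed=150)
    robot.hold(.2); f0=np.array(robot.observe()["contact_force"]); z=56
    while z>34:
        z-=2; robot.servo_line([x,y,z],feed=40)
        f=np.array(robot.observe()["contact_force"])-f0
        if np.linalg.norm(f)>6:
            print(z,f.round(1))
            if z<=36 and f[2]>10: break
            if np.hypot(*f[:2])>3: x,y=np.array([x,y])+np.clip(.15*f[:2],-1,1)
            if f[2]>30: break
    print("end",n,round(x,1),round(y,1),z,robot.observe()["tcp_pos"].round(1) if hasattr(robot.observe()["tcp_pos"],"round") else robot.observe()["tcp_pos"])
    return z<=36
def release(n):
    grip((W[n]+14)/92); p=robot.observe()["tcp_pos"]; robot.servo_line([p[0],p[1],UP],feed=150); print("t",robot.observe()["t"])
def snap(k,c="side",box=(150,310,180,440)):
    import cv2; a,b,e,d=box; cv2.imwrite(f"pics/{k}.png",cv2.resize(viewer.read_camera(c)[a:b,e:d,::-1],None,fx=3,fy=3,interpolation=2))
E
python3 - <<'E'
from pp import *
if pick("d",30) and place("d"): release("d")
snap("d1")
E
```

```text
d width 33.8 lifted 33.9
34 [ 0.2  1.7 11.7]
end d 447.9 -164.8 34 [ 448.2 -165.    34.8]
t 13.0667
```

View pics/d1.png

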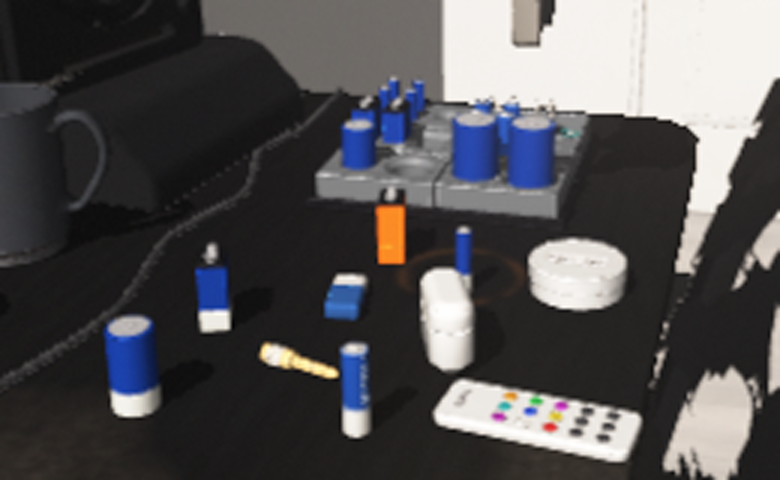

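The picture shows D at (532,152), seated with its white band hidden. The 34 mm stop with a floor contact force agrees. C, AA and the 9 V are next.

Run:
```python
from pp import *
for n in("c","aa","nine","aaa"):
    if not pick(n,25): break
    if not place(n): break
    release(n)
snap("all1"); snap("all1t","top",(120,300,180,440))
```

```text
c width 25.9 lifted 25.3
34 [-1.2  0.3  6.3]
end c 539.8 -163 34 [ 540.2 -163.4   34.7]
t 23.0167
aa width 14.0 lifted 13.9
34 [-1.8  1.1  8.3]
end aa 449.2 -226.3 34 [ 449.6 -226.6   34.6]
t 33.025
nine width 26.2 lifted 26.1
34 [-0.1  1.6  6.9]
end nine 540.5 -224.7 34 [ 540.9 -225.    34.8]
t 42.775
aaa width 9.4 lifted 9.5
end aaa 542 -286.2 34 [ 542.4 -286.5   34.6]
t 52.175
```

View pics/all1.png

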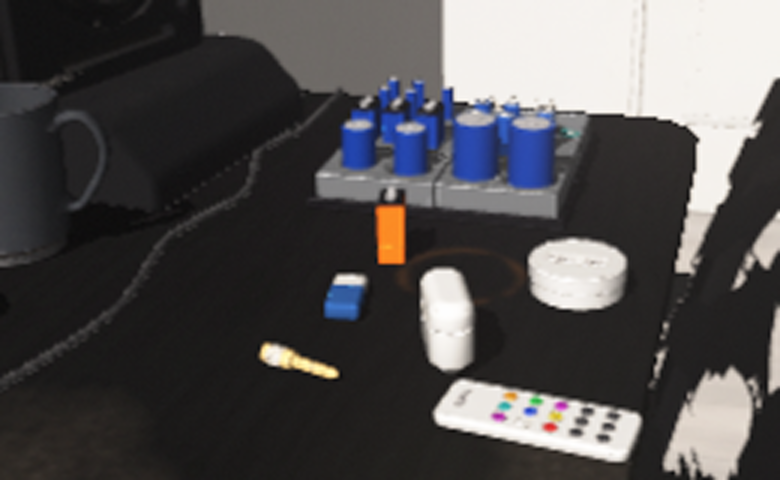

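The side view shows C (410,148), 9 V (430,125), AAA (447,105) and D seated. AA is hidden behind D. I'll back the arm off and check from the top.

Run:
```python
from pp import *
robot.movep([480,120,220],rv(0))
snap("fin_t","top",(160,260,320,430)); 
from fit import CAM,proj
import cv2
a=cv2.imread("pics/fin_t.png"); cv2.imwrite("pics/fin.png",cv2.resize(a,None,fx=2,fy=2))
b=viewer.read_camera("side")[165:225,280:385,::-1]; cv2.imwrite("pics/fin_s.png",cv2.resize(b,None,fx=7,fy=7,interpolation=2))
for c in CAM:
    viewer.read_camera(c); K,R,t=CAM[c]
    for n in W:
        L=[(R.T@(np.array(d["at"])-t)) for d in viewer.pinpoint(n+"_mid",c)]
        print(c,n,[(p-[*BORE[n],26]).round(0).tolist() for p in L if np.hypot(*(p[:2]-BORE[n]))<15])
```

```text
top aaa [[-1.0, 2.0, 8.0]]
top aa [[-0.0, 3.0, 8.0]]
top c [[-1.0, -3.0, 12.0]]
top d [[-0.0, -2.0, 16.0]]
top nine [[-2.0, -1.0, 3.0]]
side aaa [[-2.0, -1.0, 4.0]]
side aa [[-4.0, -0.0, 10.0]]
side c [[2.0, 4.0, 4.0]]
side d [[-2.0, 4.0, 10.0]]
side nine [[-1.0, -1.0, 5.0]]
```

View pics/fin.png

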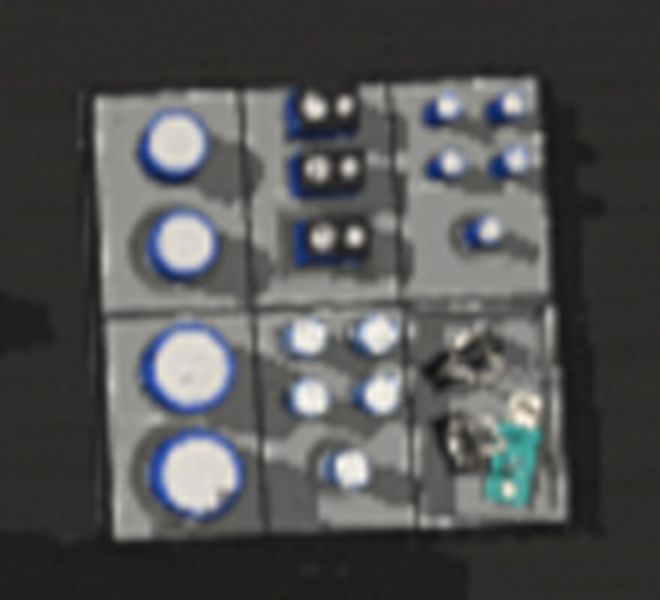

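View pics/fin_s.png

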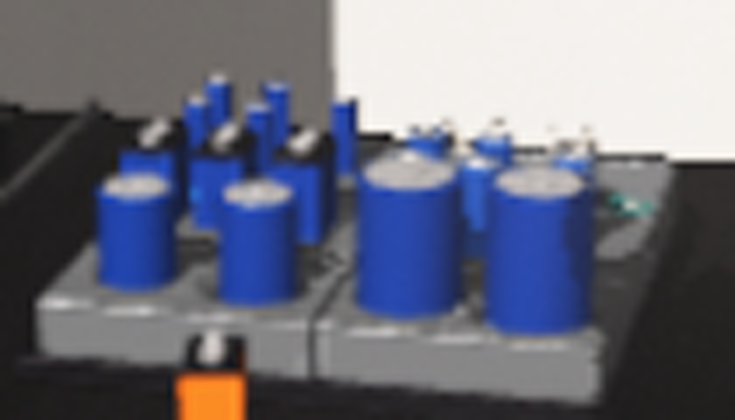

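In the top view all five cells stand in their bores: C (182,243), D (195,470), 9 V (335,240), AAA (483,232) and AA (347,468). The side view shows no white band on any cell it can see, and the tops are level with their filled neighbours. I'm handing it in.

```bash
python3 -c "
from cell import robot
print(robot.observe()['t'],robot.observe()['contact_force']); robot.job_done()"
```

```text
54.525 [ 0.91592853 -0.40755375  0.30888237]
the job is handed in; nothing more can be done
```

All five loose batteries (D, C, AA, 9 V, AAA) went into the free places of their own holders, one attempt each, and I let go of every one. The job was handed in at about 54.5 s of the 152 s allowed. The arm was clear of everything, and I left the orange 9 V alone.

- **Pictures:** In the last top view every cell stands upright in its place. In the last side view no white band shows on any cell it can see, and the tops are level with their neighbours. AA's foot is hidden behind D in the side view.
- **Contact force:** D, C, AA and 9 V each met the floor with 6–12 N at the planned depth. AAA went to the same depth but never passed my 6 N threshold, so it may have dropped the last fraction of a millimetre when released. Its seating rests on the pictures.
- **Network positions:** The trained networks put all five within about 4.5 mm of their places sideways, which is within their own error. Their heights disagreed with full seating by a few millimetres in places. For example, they put C at 12 mm above the mouth from the top camera but 4 mm from the side, where fully home is 7 mm. AA came out at 8 and 10 mm, also against 7 mm. I went by the contact forces and the hidden bands instead.

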